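Clamp a sample jar on the orbital shaker

TASK

Get the big jar on the shaker ready to run: push the loose clamp bar up until the jar is held snugly between the two bars, then tighten the bar's clamping lever clockwise (seen from above) all the way. The lever has little room to swing, so lift it off its serrations to take it back for another bite, and in the end leave it seated down in them, pointing to the front (the control-panel side) along the side rail. Leave the vials, beaker and spatula as they stand.

Things in the scene. Friction and masses are not known exactly. Their poses are not given: they have to be found in the camera images.
- shaker: Orbital shaker, fixed, 310 x 360 mm platform whose top is 90 mm above the bench. Origin: on the bench, under the platform. x: rear, y: left, z up (all offsets below are in this frame). A round rail (10 mm thick, centre 145 mm up) stands along each side at y = -170 and +170. A fixed black rubber bar (20 mm thick, along y) lies at x = +100, 148 mm up. Aluminium rails 22 mm wide, top 110 mm up, run along x at y = -125 and +125.
- bar (a joint): Sliding clamp bar: m moved to the rear (+x of the shaker); 0 = front end of travel, 0.080 = rear end. It slides stiffly (about 7 N) and stays put; with the jar snug between both bars it reads 0.061. The tightened screw locks it.
- bar_mid (a point): Middle of the sliding bar's axis: black rubber, 20 mm thick, along the shaker's y from -107 to +107 mm, 148 mm above the bench, at x = -75 mm when joint bar is 0. The strip in front of it is free from y = 0 to +100 mm except for the vial; push it to the rear from there.
- screw (a joint): Clamping screw under the lever, rad turned clockwise seen from above: starts 0.5 to 1.2, it bites on the rail from 2.9, fully tight at 3.4 (hard stop; tight enough from 3.2). Needs 0.18 N m, 0.26 N m when tight; once tight it holds the bar against 25 N and more. It turns only with the lever seated in its serrations and stays where it is left.
- lever (a joint): Direction of the lever, rad clockwise from above: 0 = points to the front (-x of the shaker), parallel to the right side rail; 1.57 = points to the left, along the bar. It can swing from -0.38 (side rail) to 1.67 (bar). Turns the screw while seated, swings freely when lifted.
- lift (a joint): How far the lever is lifted, m: 0 = seated in its serrations, free of them above 0.005, 0.009 = top. Spring and weight press it down with 6 N, at the top 9 N. 16 serrations (one each 0.39 rad, play 0.06 rad); let down between two it may stay up to 0.004 high until turned a little.
- lever_axis (a point): On the lever's upright axis, at the height of the arm's middle (146 mm above the bench when seated); y = -125 mm, 26 mm in front of the sliding bar's axis, with which it travels. The hub is 37 mm across, its top 157 mm above the bench.
- lever_grip (a point): On the black lever arm, 70 mm from its axis, half-way up. The arm is 13 mm wide, 16 mm high, and ends 92 mm from the axis; grip it across from above. Beside the arm 33 mm are free towards the side rail at lever 0, and 27 mm towards the bar at lever 1.3, less beyond.
- jar_center (a point): Centre of the big white closed jar standing between the bars: 94 mm across, 90 mm high, 0.35 to 0.6 kg. Against the fixed bar its centre is at x = +43 mm of the shaker.
- vial_a_center (a point): Bystander: amber vial 38 mm across, 65 mm high, standing at the front of the platform. Centre.
- vial_b_center (a point): Bystander: amber vial 32 mm across, 60 mm high, standing behind the fixed bar. Centre.
- beaker_center (a point): Bystander: beaker 72 mm across, 95 mm high, on the bench left of the shaker. Centre.
- spatula: Bystander: thin steel laboratory spatula 180 mm long lying on the bench right of the shaker; origin at its middle, x along it.
Things that resemble listed ones, but are neither listed nor needed, are in the scene too. What is shaped like the part that bears jar_center but pink is not meant.

How it is judged:
At the end, for the whole second after the job is handed in: The jar stands upright between both bars with at most 4 mm of play, the screw is tight (within 0.2 rad of its stop), the lever points to the front within 20 degrees of the side rail's direction (or lies nearer the rail) and is seated down in its serrations (value of joint screw above 3.2 rad and value of joint bar between 0.057 and 0.066 m and value of joint lever below 0.35 rad and value of joint lift below 0.0015 m and angle between jar_center's own z axis and vertical below 0.1 rad and x of jar_center in the frame of shaker between 0.037 and 0.049 m and y of jar_center in the frame of shaker between -0.1 and 0.1 m and z of jar_center in the frame of shaker between 0.13 and 0.14 m); the robot touches nothing.
It fails at once if a vial, the beaker or the spatula is shifted by more than 30 mm or a vial or the beaker is knocked over (distance of any of vial_a_center, vial_b_center, beaker_center, spatula from where it was at the start of the episode above 0.03 m or angle between any of vial_a_center, vial_b_center, beaker_center's own z axis and vertical above 0.5 rad).
It fails at once if the jar is tipped over (angle between jar_center's own z axis and vertical above 0.5 rad).
It also fails if it takes over 72 s, if anything falls off the work surface, if the arm or the gripper's body presses on something with over 40 N, if the wrist force passes 120 N, or if a joint passes its speed limit or range.

ROBOT

A 6-joint arm with a two-finger parallel gripper is mounted at the origin on the work surface. World frame = base frame: x ahead of the robot, y to its left, z up, the work surface at z = 0. Lengths are in m, angles in rad, forces in N, time in s.
With the tool pointing down it reaches from about 0.275 to 0.825 m from the base axis. Payload 4.9 kg.
Tool frame: the origin (TCP) lies midway between the tips of the shut fingers; the grasp point (between the pads) lies 19 mm behind it; z points along the fingers, x is the direction in which the jaws open and shut, and the axes are right-handed (so a half turn about z gives the same grasp; the last joint's range is limited). The gripper opens to 85 mm and grips with 20 to 120 N. Pads are 22 mm wide; open, the fingers measure 114 mm over their backs; the gripper's body (76 mm by 85 mm) begins 54 mm behind the grasp point. The pads swing forward as they close: fully open they stand 13 mm farther back than shut.
Start: joints at [-1.279, 0.326, -0.193, 1.052, 0, 1.437], TCP at [0.227, -0.501, 0.231] pointing down, gripper open.
Joint ranges: [-2.65, 2.65], [-0.97, 1.79], [-1.3, 1.35], [-1.93, 2.1], [-1.47, 1.37], [-3.14, 3.14]. Speed limits (rad/s): [2.57, 2.57, 3.14, 3.14, 3.14, 3.14].

INTERFACE

Orientations are given as [roll, pitch, yaw] about the fixed x, y, z axes, in that order (R = Rz(yaw) Ry(pitch) Rx(roll)).
In Python, from station import manip gives the robot as it stands. The module is installed in compiled form; this text tells all that it offers.
- The arm moves only by the tool move_arm, never from a script. Its argument "plan" is a list of rows, each a list of 3 entries, a list of its own where there are three numbers: the shift along the tool's x, y, z in mm, then the turn, a rotation vector about the tool's x, y, z in degrees, then the finger opening in mm, from 0 to 85.4. A call has exactly 5 rows; each row is the pose to reach, as a shift and turn from the pose commanded when the call began, along the tool's axes at that moment; what a row does not reach only later rows make up. A row lasts 1/8 s, in which the tool goes at most 62.5 mm and 10.7 degrees, less where a joint would pass 70% of its speed; a pose out of reach is approached as far as the arm can. A call with a gripper value outside its range is refused whole. The fingers move at their own pace and stop on an object; "force" is the grip in N (left out, the last holds). Time passes only in rows, so rows that repeat a pose let the fingers close, or fill a call up. It gives the time, the measured TCP pose, the force and the opening at its end, in the units of the state.
- manip.sense(): the state, without advancing time (a new reading comes with each control period).
- manip.snapshot(name): name is "scene" or "top" or "wrist"; returns a dict with "frame" (420x560x3 uint8, red, green, blue), "mtx" (3x3 intrinsics, pixels), "xyz" and "attitude" of the camera in the world; the wrist camera has in their place "tool_from_camera" (4x4, takes a point from camera to tool coordinates, whose origin is the TCP and whose axes are the tool frame's). Camera axes: x right, y down, z forward; pixel columns grow to the right and rows downward; lengths in m; the calibration is good to about 2 mm. The wrist camera is an equidistant fisheye: a pixel r from the principal point sees the ray r / f radians off the axis. A picture is of the moment at which its call begins: read the wrist's pose just before it. There is no depth.
- manip.close_job(): hands the job in, once; it reports no verdict.
Trained networks look in a picture, given as the dict that the camera call returned (one of the last four; its "shot" number tells which), for a name from the list of things; names that differ only in an ending like _2 or _b are one class to them, and where a whole thing is asked for, a point or a joint stands for the part that bears it (a point fixed in the world has none). Each returns a list of dicts, best first, with "confidence" (0 to 1); they miss things now and then, are a little off and sometimes report something else, mostly with a low value. They report only what shows in the picture. A call takes as long as a camera call. They do not tell look-alikes from the thing itself.
- manip.cut_out(query, picture): "mask" (420x560 bool, what is visible of it) and "at" ([column, row] in pixels, amid what is visible of it).
- manip.place_of(query, picture): "at" ([column, row] in pixels: a listed point, or the origin of a listed thing).
The state is a dict: "t": time; "joint_positions": joint angles; "dq": joint speeds; "joint_torque": joint torques, N m; "tcp_pos": TCP position; "orientation": TCP orientation; "wrist_force": force on the tool from outside, world axes, zero at the start; "wrist_torque": the same for the moment, N m; "opening": finger opening in m.
Only numpy, scipy, OpenCV 4.12 (cv2) and the standard library are available. Lean on these libraries where they do the work, as an engineer would, in place of code of your own. Each camera call takes 0.05 s, during which the arm holds its last target.

## Working session

There is one attempt and no reset: what is moved stays moved. The work goes in short steps, Python scripts to look and compute and a tool call to move; the robot and the scene stay as the last step left them, time stands still between calls to the robot, and variables do not carry over. Pictures are saved under pics/ and viewed, and the job is handed in when it is done.

Besides the shell and the picture viewer there is one more tool, called after "Emit:" in YAML: its name, and indented under it one key for each argument. move_arm: Moves the arm, as the interface text tells. Its arguments: {"type":"object","properties":{"plan":{"type":"array","items":{"type":"array"}},"force":{"type":"number"}},"required":["plan"]}

```bash
mkdir -p pics; cat > h.py <<'E'
import numpy as np, cv2
from station import manip
from scipy.spatial.transform import Rotation as R
def save(p,n): cv2.imwrite('pics/'+n+'.png',p['frame'][:,:,::-1])
E
python3 - <<'E'
from h import *
s=manip.sense(); print(s)
for c in ['scene','top','wrist']:
    p=manip.snapshot(c); save(p,c+'0')
    print(c,{k:(v.tolist() if hasattr(v,'tolist') else v) for k,v in p.items() if k!='frame'})
    for q in ['shaker','bar_mid','lever_axis','lever_grip','jar_center','vial_a_center','vial_b_center','beaker_center','spatula']:
        print(q,[(np.round(d['at'],1).tolist(),round(d['confidence'],2)) for d in manip.place_of(q,p)[:3]])
E
```

```text
{'t': 0.0, 'joint_positions': array([-1.27921466e+00,  3.26958983e-01, -1.93590790e-01,  1.05198868e+00,
       -4.76185824e-06,  1.43660764e+00]), 'dq': array([-0.00155074, -0.00048301, -0.0006455 ,  0.00066793, -0.00072742,
        0.00194906]), 'joint_torque': array([-1.80014064e-03, -4.43397403e+01,  2.62442923e+01,  1.54313369e-02,
       -2.04008306e-04, -4.69663263e-06]), 'tcp_pos': array([ 0.22700831, -0.50032727,  0.23049099]), 'orientation': array([-3.14136430e+00,  1.72710065e-03, -1.14502578e+00]), 'wrist_force': array([ 0.0106784 ,  0.02558033, -0.02359545]), 'wrist_torque': array([-0.00813332, -0.01940806, -0.01935031]), 'opening': 0.08551825923031345}
scene {'mtx': [[497.5070575757361, 0.0, 276.28410585432005], [0.0, 497.5070575757361, 208.05433661282342], [0.0, 0.0, 1.0]], 'xyz': [1.151512542967447, -0.03743817438763149, 1.1378819841119063], 'attitude': [-2.6387269922784977, 0.0009398708562351477, 1.4858445209517874], 'shot': 1}
shaker [([317.4, 237.5], 0.94)]
bar_mid [([318.6, 181.3], 0.81), ([272.0, 165.4], 0.59)]
lever_axis []
lever_grip [([293.7, 151.6], 0.49)]
ja
[... 831 characters left out ...]
0.42)]
beaker_center [([157.1, 225.7], 0.92), ([261.2, 223.6], 0.47), ([267.3, 204.6], 0.23)]
spatula [([423.7, 225.7], 0.59)]
wrist {'mtx': [[325.19226210127806, 0.0, 281.79720202767083], [0.0, 325.19226210127806, 209.72216450781272], [0.0, 0.0, 1.0]], 'tool_from_camera': [[0.999999921799082, -0.0002527148475553606, -0.00030419900471086294, 8.090168692553856e-05], [0.000327531457643263, 0.9603160879298511, 0.2789137931086414, -0.07094181696633471], [0.00022164154144946929, -0.2789138709320702, 0.9603160956043143, -0.1427114512946811], [0.0, 0.0, 0.0, 1.0]], 'shot': 3}
shaker []
bar_mid []
lever_axis []
lever_grip []
jar_center []
vial_a_center []
vial_b_center []
beaker_center []
spatula []
```

View pics/scene0.png

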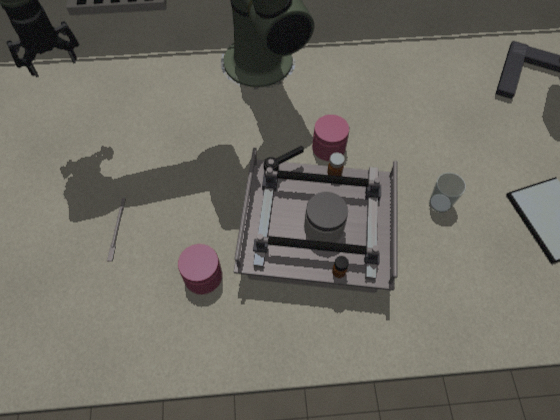

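View pics/top0.png

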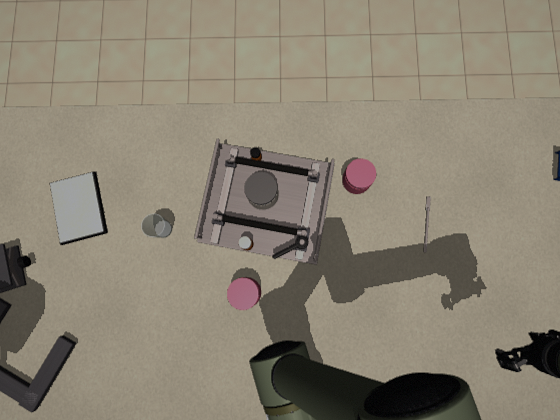

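The top picture shows the shaker around (265,205), the white jar at (261,189), the lever hub at about (302,240) with its arm towards (276,255), and pink decoys at (243,293) and (360,176). Next I'll fit the shaker's pose.

```bash
cat >> h.py <<'E'
def ray(p,uv):
    K=p['mtx']; d=np.linalg.inv(K)@np.array([uv[0],uv[1],1.]); 
    return np.array(p['xyz']), R.from_euler('xyz',p['attitude']).as_matrix()@d
def atz(p,uv,z):
    o,d=ray(p,uv); return o+d*(z-o[2])/d[2]
def proj(p,X):
    X=np.atleast_2d(X); c=(X-np.array(p['xyz']))@R.from_euler('xyz',p['attitude']).as_matrix()
    q=c@np.array(p['mtx']).T; return q[:,:2]/q[:,2:]
E
python3 - <<'E'
from h import *
for c in ['top','scene']:
    p=manip.snapshot(c); save(p,c+'1')
    Z=dict(shaker=0,bar_mid=.148,lever_axis=.146,lever_grip=.146,jar_center=.135,vial_a_center=.1225,vial_b_center=.12,beaker_center=.0475,spatula=0)
    for q,z in Z.items():
        print(c,q,[(np.round(atz(p,d['at'],z)[:2],4).tolist(),round(d['confidence'],2)) for d in manip.place_of(q,p)[:3]])
    x0,y0,x1,y1=(190,130,350,270) if c=='top' else (225,110,415,300)
    cv2.imwrite(f'pics/{c}zoom.png',cv2.resize(p['frame'][y0:y1,x0:x1,::-1],None,fx=4 if c=='top' else 3,fy=4 if c=='top' else 3,interpolation=cv2.INTER_CUBIC))
print(manip.sense()['t'])
E
```

```text
top shaker [([0.6081, 0.1041], 0.7)]
top bar_mid [([0.5306, 0.112], 0.92)]
top lever_axis [([0.4909, 0.0099], 0.71)]
top lever_grip [([0.4516, 0.0667], 0.73), ([0.4877, 0.1616], 0.19)]
top jar_center [([0.6487, 0.1187], 0.9), ([0.3428, 0.1645], 0.89), ([0.6836, -0.1713], 0.83)]
top vial_a_center [([0.4863, 0.1665], 0.59)]
top vial_b_center [([0.746, 0.1359], 0.59), ([0.4864, 0.1622], 0.37)]
top beaker_center [([0.5432, 0.4404], 0.86), ([0.4595, 0.0698], 0.24)]
top spatula [([0.5533, -0.3937], 0.55)]
scene shaker [([0.6241, 0.1042], 0.64), ([0.5656, 0.14], 0.48)]
scene bar_mid [([0.5437, 0.1162], 0.8)]
scene lever_axis [([0.4915, 0.0121], 0.54)]
scene lever_grip [([0.453, 0.0597], 0.56)]
scene jar_center [([0.6369, 0.116], 0.9), ([0.4098, 0.1605], 0.76), ([0.7343, -0.1741], 0.73)]
scene vial_a_center [([0.4967, 0.1641], 0.66), ([0.7545, 0.1341], 0.41)]
scene vial_b_center [([0.4734, 0.0113], 0.5), ([0.7493, 0.1355], 0.49)]
scene beaker_center [([0.5489, 0.4459], 0.79), ([0.4345, 0.1789], 0.34)]
scene spatula [([0.5489, -0.4104], 0.72)]
2.5
```

View pics/topzoom.png

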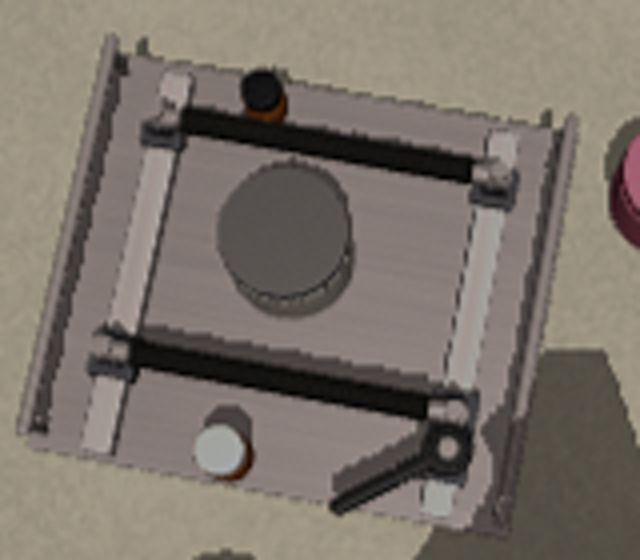

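View pics/scenezoom.png

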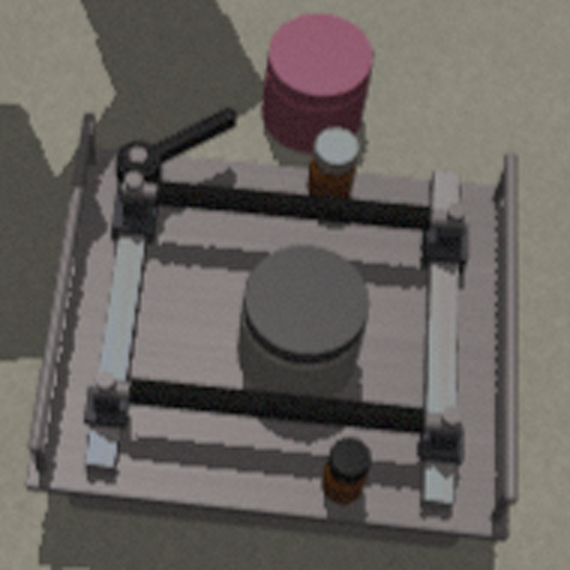

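```bash
python3 - <<'E'
from h import *
from scipy.optimize import least_squares
T=manip.snapshot('top'); S=manip.snapshot('scene')
t=lambda a:np.array(a)/4+[190,130]; s=lambda a:np.array(a)/3+[225,110]
# (cam, pix, local xyz fn(q,lev))
L=lambda q,l,r:(-.075+q-.026-r*np.cos(l), -.125+r*np.sin(l), .146)
obs=[(T,t((180,122)),lambda q,l:(.1,.107,.148)),(T,t((475,170)),lambda q,l:(.1,-.107,.148)),
(T,t((130,350)),lambda q,l:(-.075+q,.107,.148)),(T,t((430,407)),lambda q,l:(-.075+q,-.107,.148)),
(S,s((132,393)),lambda q,l:(.1,-.107,.148)),(S,s((425,416)),lambda q,l:(.1,.107,.148)),
(S,s((157,195)),lambda q,l:(-.075+q,-.107,.148)),(S,s((432,215)),lambda q,l:(-.075+q,.107,.148)),
(T,t((450,448)),lambda q,l:L(q,l,0)[:2]+(.157,)),(S,s((137,155)),lambda q,l:L(q,l,0)[:2]+(.157,)),
(T,t((337,507)),lambda q,l:L(q,l,.089)),(S,s((231,118)),lambda q,l:L(q,l,.089)),
]
def W(v,X):
    X=np.array(X); c,s_=np.cos(v[2]),np.sin(v[2]); return np.array([v[0]+c*X[0]-s_*X[1],v[1]+s_*X[0]+c*X[1],X[2]])
f=lambda v:np.concatenate([proj(p,W(v,fn(v[3],v[4])))[0]-px for p,px,fn in obs])
r=least_squares(f,[.62,.1,-.1,.02,1.],loss='soft_l1')
print(r.x); print(np.round(f(r.x).reshape(-1,2),1))
np.save('v.npy',r.x)
for p,n in((T,'t'),(S,'s')):
    im=p['frame'][:,:,::-1].copy()
    im=cv2.resize(im,None,fx=4,fy=4,interpolation=cv2.INTER_CUBIC)
    def ln(a,b,col):
        q=proj(p,[W(r.x,a),W(r.x,b)])*4+1.5; cv2.line(im,tuple(map(int,q[0])),tuple(map(int,q[1])),col,1)
    for sx,sy in((1,1),): 
        c=[(-.155,-.18,.09),(.155,-.18,.09),(.155,.18,.09),(-.155,.18,.09)]
        for i in range(4): ln(c[i],c[(i+1)%4],(0,255,0))
    q,l=r.x[3:]
    ln((.1,-.107,.148),(.1,.107,.148),(0,0,255)); ln((-.075+q,-.107,.148),(-.075+q,.107,.148),(0,0,255)); ln(L(q,l,0),L(q,l,.092),(255,255,0))
    for y in(-.125,.125):ln((-.14,y,.11),(.14,y,.11),(255,0,0))
    im=im[130*4:270*4,190*4:350*4] if n=='t' else cv2.resize(im[110*4:300*4,225*4:415*4],(600,600))
    cv2.imwrite(f'pics/fit{n}.png',im)
    # discs
    for q_,z in(('jar_center',.18),):
        m=manip.cut_out(q_,p); print([(np.round(d['at']),round(d['confidence'],2)) for d in m])
E
```

```text
[ 0.60860984  0.10772863 -0.18830418  0.00266436  0.92039647]
[[-0.9 -0.6]
 [-1.5 -0.2]
 [-0.5  0.6]
 [-0.6 -0.4]
 [-0.6 -1.1]
 [-0.3  0.4]
 [-0.8 -1. ]
 [-1.4  0.2]
 [-0.8 -0.7]
 [-0.6  0.4]
 [-1.1 -0.4]
 [-0.5 -0.6]]
[(array([359., 174.]), 0.97), (array([258., 191.]), 0.72), (array([243., 292.]), 0.6)]
[(array([326., 216.]), 0.79), (array([197., 268.]), 0.67), (array([329., 137.]), 0.56)]
```

View pics/fitt.png

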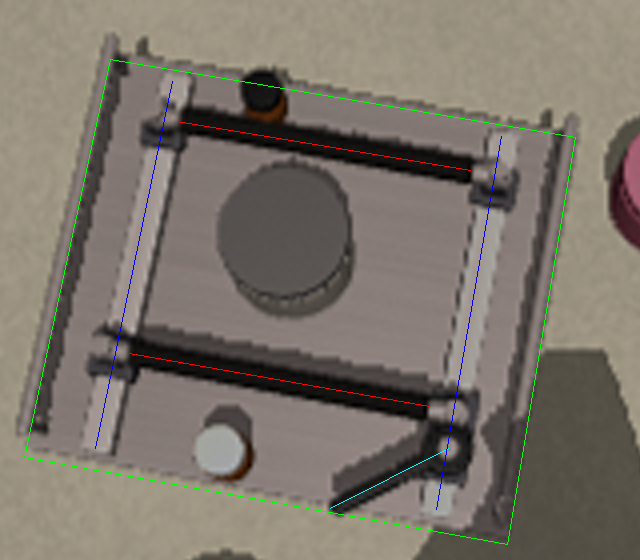

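View pics/fits.png

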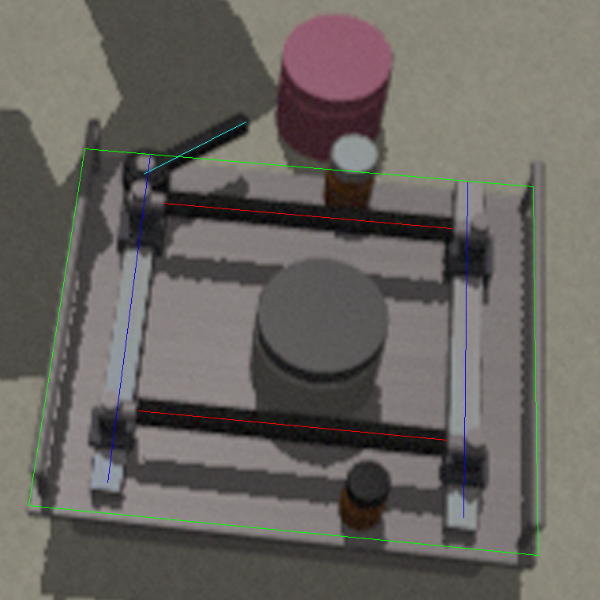

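```bash
cat >> h.py <<'E'
def V(): return np.load('v.npy')
def loc2w(X,v=None):
    v=V() if v is None else v; X=np.array(X,float); M=R.from_euler('z',v[2]).as_matrix(); return M@X+np.array([v[0],v[1],0])
def w2loc(X,v=None):
    v=V() if v is None else v; M=R.from_euler('z',v[2]).as_matrix(); return M.T@(np.array(X)-np.array([v[0],v[1],0]))
def goto(pos,psi,base=None):
    """shift mm, rotvec deg in current tool axes"""
    s=manip.sense(); p0,R0=(s['tcp_pos'],R.from_euler('xyz',s['orientation'])) if base is None else base
    R1=R.from_euler('xyz',[np.pi,0,psi]); d=R0.inv().apply(np.array(pos)-p0)*1e3
    return np.round(d,1).tolist(),np.round((R0.inv()*R1).as_rotvec(degrees=True),1).tolist()
E
python3 - <<'E'
from h import *
print(loc2w([-.106,.078,.24]), goto(loc2w([-.106,.078,.24]),np.pi/2+V()[2]))
T=manip.snapshot('top');S=manip.snapshot('scene')
print('jar',w2loc(atz(T,np.array((285,231))/4+[190,130],.18)),w2loc(atz(S,np.array((306,301))/3+[225,110],.18)))
print('vialA',w2loc(atz(T,np.array((221,449))/4+[190,130],.155)),w2loc(atz(S,np.array((337,147))/3+[225,110],.155)))
E
```

```text
[0.51908467 0.20419233 0.24      ] ([-521.6, -557.0, -8.7], [0.0, -0.0, -144.8])
jar [0.02598774 0.0104499  0.18      ] [0.03078097 0.01492725 0.18      ]
vialA [-0.12799986  0.02831153  0.155     ] [-0.12483189  0.03332035  0.155     ]
```

Emit:
move_arm:
  plan:
    - [[-520,-557,-9],[0,0,-145],0]
    - [[-520,-557,-9],[0,0,-145],0]
    - [[-520,-557,-9],[0,0,-145],0]
    - [[-520,-557,-9],[0,0,-145],0]
    - [[-520,-557,-9],[0,0,-145],0]

```text
t: 3.42
tcp_pos: [0.3477, -0.2107, 0.2353]
orientation: [3.141, -0.001, -0.202]
wrist_force: [0.7, -0.9, 1.6]
opening: -0.0004
```

```bash
python3 - <<'E'
from h import *
print(manip.sense()['t'],manip.sense()['tcp_pos'],manip.sense()['orientation'],goto(loc2w([-.106,.078,.24]),np.pi/2+V()[2]))
E
```

```text
3.425 [ 0.34771288 -0.21069645  0.23530101] [ 3.14125707e+00 -1.17304317e-03 -2.02036023e-01] ([84.6, -440.8, -4.7], [0.1, -0.0, -90.8])
```

Emit:
move_arm:
  plan:
    - [[85,-441,-5],[0,0,-91],0]
    - [[85,-441,-5],[0,0,-91],0]
    - [[85,-441,-5],[0,0,-91],0]
    - [[85,-441,-5],[0,0,-91],0]
    - [[85,-441,-5],[0,0,-91],0]

```text
t: 4.05
tcp_pos: [0.4689, 0.0778, 0.2388]
orientation: [3.141, -0.001, 0.736]
wrist_force: [-0.2, -0.4, 0.4]
opening: -0.0001
```

```bash
python3 - <<'E'
from h import *
print(manip.sense()['t'],manip.sense()['tcp_pos'],manip.sense()['orientation'],goto(loc2w([-.106,.078,.24]),np.pi/2+V()[2]))
E
```

```text
4.05 [0.46893504 0.07778256 0.23880209] [ 3.14060947e+00 -6.43214678e-04  7.36411296e-01] ([122.1, -60.0, -1.2], [0.1, -0.0, -37.0])
```

Emit:
move_arm:
  plan:
    - [[122,-60,-1],[0,0,-37],0]
    - [[122,-60,-1],[0,0,-37],0]
    - [[122,-60,-1],[0,0,-37],0]
    - [[122,-60,-1],[0,0,-37],0]
    - [[122,-60,-1],[0,0,-37],0]

```text
t: 4.68
tcp_pos: [0.519, 0.2021, 0.2393]
orientation: [-3.141, 0.0, 1.375]
wrist_force: [0.1, 0.3, 0.0]
opening: 0.0003
```

```bash
python3 - <<'E'
from h import *
s=manip.sense();p=manip.snapshot('wrist');save(p,'w1')
print(s['t'],s['tcp_pos'],s['orientation'],s['wrist_force'],goto(loc2w([-.106,.078,.134]),np.pi/2+V()[2]))
q,d=None,None
def wproj(p,s,X):
    X=np.atleast_2d(X); Rt=R.from_euler('xyz',s['orientation']).as_matrix(); t=(X-s['tcp_pos'])@Rt
    M=np.array(p['tool_from_camera']); c=(t-M[:3,3])@M[:3,:3]
    n=np.hypot(c[:,0],c[:,1]); th=np.arctan2(n,c[:,2]); f=p['mtx'][0,0]; return c[:,:2]/n[:,None]*(th*f)[:,None]+np.array(p['mtx'])[:2,2]
im=p['frame'][:,:,::-1].copy()
v=V();q,l=v[3:]
def ln(a,b,col):
    P=np.linspace(a,b,30); u=wproj(p,s,[loc2w(x) for x in P]); cv2.polylines(im,[np.round(u).astype(int)],False,col,1)
ln((.1,-.107,.148),(.1,.107,.148),(0,0,255)); ln((-.075+q,-.107,.148),(-.075+q,.107,.148),(0,0,255))
A=np.array([-.101+q,-.125,.146]); ln(A,A+.092*np.array([-np.cos(l),np.sin(l),0]),(255,255,0))
for y in(-.125,.125):ln((-.14,y,.11),(.14,y,.11),(255,0,0))
c=[(-.155,-.18,.09),(.155,-.18,.09),(.155,.18,.09),(-.155,.18,.09)]
for i in range(4): ln(c[i],c[(i+1)%4],(0,255,0))
save({'frame':im[:,:,::-1]},'w1o')
E
```

```text
4.675 [0.51902403 0.20207691 0.23926604] [-3.14130286e+00  1.60774077e-04  1.37534821e+00] [0.12562232 0.2942212  0.00885944] ([2.4, -0.4, 105.4], [-0.0, 0.0, -0.5])
```

View pics/w1o.png

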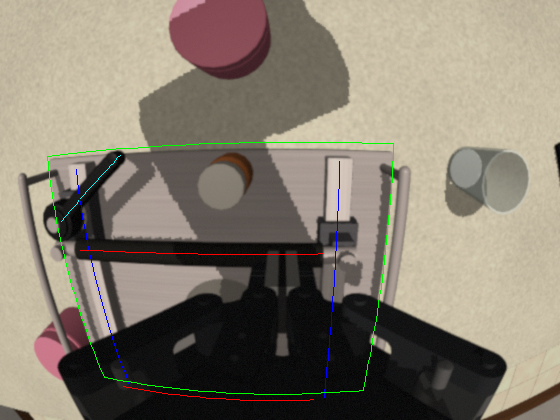

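Seen from the wrist, the fit matches the platform, bar and lever to within about 3 mm; the vial cap is at (222,187), left of the finger column. I'm going down in front of the bar.

Emit:
move_arm:
  plan:
    - [[2,-1,50],[0,0,0],0]
    - [[2,-1,90],[0,0,0],0]
    - [[2,-1,105],[0,0,0],0]
    - [[2,-1,105],[0,0,0],0]
    - [[2,-1,105],[0,0,0],0]

```text
t: 5.35
tcp_pos: [0.5198, 0.2041, 0.1361]
orientation: [3.139, -0.001, 1.375]
wrist_force: [0.6, 0.4, 0.4]
opening: 0.0001
```

```bash
python3 - <<'E'
from h import *
s=manip.sense();p=manip.snapshot('wrist');save(p,'w2')
print(s['t'],w2loc(s['tcp_pos']),s['orientation'],s['wrist_force'])
E
```

```text
5.35 [-0.10527893  0.07804686  0.13611112] [ 3.13917004e+00 -1.13097480e-03  1.37527115e+00] [0.59388021 0.38861609 0.35734614]
```

View pics/w2.png

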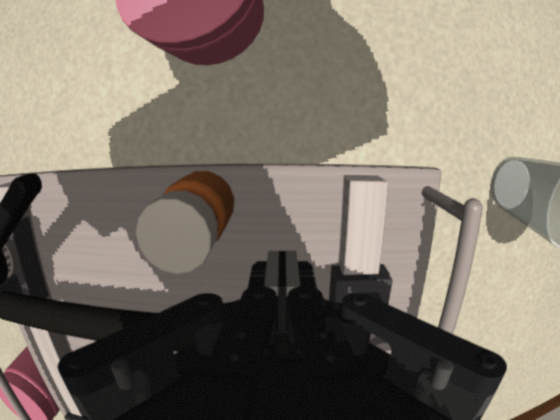

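Emit:
move_arm:
  plan:
    - [[0,8,0],[0,0,0],0]
    - [[0,18,0],[0,0,0],0]
    - [[0,30,0],[0,0,0],0]
    - [[0,42,0],[0,0,0],0]
    - [[0,50,0],[0,0,0],0]

```text
t: 6.02
tcp_pos: [0.5665, 0.1946, 0.1347]
orientation: [-3.138, -0.001, 1.376]
wrist_force: [-7.8, 1.4, 6.1]
opening: -0.0002
```

```bash
python3 - <<'E'
from h import *
s=manip.sense();p=manip.snapshot('top');save(p,'t3')
cv2.imwrite('pics/t3.png',cv2.resize(p['frame'][130:270,190:350,::-1],None,fx=4,fy=4,interpolation=cv2.INTER_CUBIC))
print(s['t'],w2loc(s['tcp_pos']),s['orientation'],w2loc(s['wrist_force']+loc2w([0,0,0])))
E
```

```text
6.025 [-0.05764961  0.07747147  0.13466221] [-3.13788505e+00 -6.20984920e-04  1.37613142e+00] [-7.93117761 -0.10416499  6.09577656]
```

View pics/t3.png

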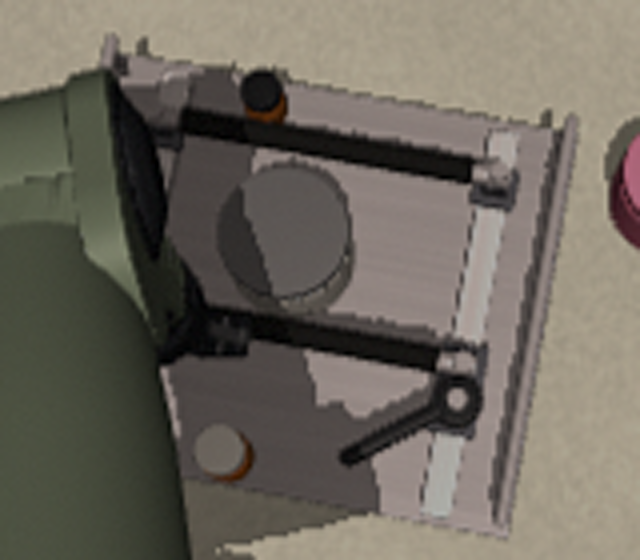

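Emit:
move_arm:
  plan:
    - [[0,4,0],[0,0,0],0]
    - [[0,8,0],[0,0,0],0]
    - [[0,12,0],[0,0,0],0]
    - [[0,15,0],[0,0,0],0]
    - [[0,18,0],[0,0,0],0]

```text
t: 6.7
tcp_pos: [0.5826, 0.1913, 0.1345]
orientation: [-3.136, -0.0, 1.377]
wrist_force: [-10.5, 2.0, 6.9]
opening: 0.0002
```

Emit:
move_arm:
  plan:
    - [[0,1,0],[0,0,0],0]
    - [[0,2,0],[0,0,0],0]
    - [[0,3,0],[0,0,0],0]
    - [[0,4,0],[0,0,0],0]
    - [[0,4.5,0],[0,0,0],0]

```text
t: 7.32
tcp_pos: [0.587, 0.1905, 0.1345]
orientation: [-3.136, -0.0, 1.377]
wrist_force: [-10.2, 2.3, 7.8]
opening: -0.0
```

```bash
python3 - <<'E'
from h import *
s=manip.sense();p=manip.snapshot('top');save(p,'t4')
cv2.imwrite('pics/t4.png',cv2.resize(p['frame'][130:270,190:350,::-1],None,fx=4,fy=4,interpolation=cv2.INTER_CUBIC))
print(s['t'],w2loc(s['tcp_pos']),s['orientation'],w2loc(s['wrist_force']+loc2w([0,0,0])))
E
```

```text
7.325 [-0.03673351  0.07721624  0.13445825] [-3.13606673e+00 -1.30373935e-04  1.37655354e+00] [-10.49024854   0.36763284   7.82817468]
```

View pics/t4.png

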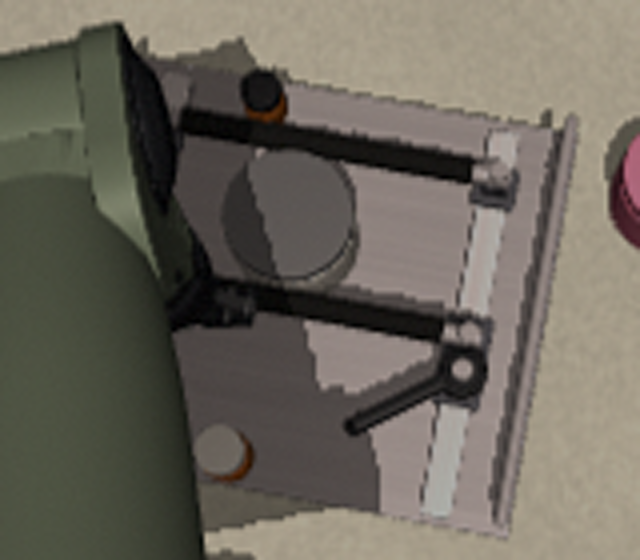

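Force is still only that of sliding with the jar, so I'll continue in small steps.

Emit:
move_arm:
  plan:
    - [[0,0.6,0],[0,0,0],0]
    - [[0,1.2,0],[0,0,0],0]
    - [[0,1.8,0],[0,0,0],0]
    - [[0,2.4,0],[0,0,0],0]
    - [[0,3,0],[0,0,0],0]

```text
t: 8.0
tcp_pos: [0.5899, 0.1899, 0.1345]
orientation: [-3.136, -0.0, 1.377]
wrist_force: [-10.4, 1.0, 7.4]
opening: 0.0003
```

Emit:
move_arm:
  plan:
    - [[0,0.6,0],[0,0,0],0]
    - [[0,1.2,0],[0,0,0],0]
    - [[0,1.8,0],[0,0,0],0]
    - [[0,2.4,0],[0,0,0],0]
    - [[0,3,0],[0,0,0],0]

```text
t: 8.62
tcp_pos: [0.5916, 0.1895, 0.1345]
orientation: [-3.134, -0.0, 1.377]
wrist_force: [-15.1, 1.5, 9.1]
opening: 0.0
```

Emit:
move_arm:
  plan:
    - [[0,0.5,0],[0,0,0],0]
    - [[0,1,0],[0,0,0],0]
    - [[0,1,0],[0,0,0],0]
    - [[0,1,0],[0,0,0],0]
    - [[0,1,0],[0,0,0],0]

```text
t: 9.25
tcp_pos: [0.5917, 0.1895, 0.1345]
orientation: [-3.132, -0.0, 1.377]
wrist_force: [-15.0, 3.0, 11.4]
opening: 0.0002
```

```bash
python3 - <<'E'
from h import *
s=manip.sense()
print(s['t'],w2loc(s['tcp_pos']),s['orientation'],w2loc(s['wrist_force']+loc2w([0,0,0])))
E
```

```text
9.25 [-0.03193101  0.07717028  0.1344632 ] [-3.13226971e+00 -3.87678529e-05  1.37714071e+00] [-15.30596845   0.15098168  11.37149575]
```

Hard stop reached, so the jar is snug. Backing off and rising.

Emit:
move_arm:
  plan:
    - [[0,-6,0],[0,0,0],0]
    - [[0,-14,0],[0,0,0],0]
    - [[0,-16,-40],[0,0,0],0]
    - [[0,-16,-80],[0,0,0],0]
    - [[0,-16,-100],[0,0,0],0]

```text
t: 9.88
tcp_pos: [0.5823, 0.1917, 0.2372]
orientation: [3.137, -0.001, 1.376]
wrist_force: [-0.1, 0.2, 1.0]
opening: 0.0001
```

```bash
python3 - <<'E'
from h import *
s=manip.sense();v=V();l=v[4];q=.061
A=np.array([-.101+q,-.125,0]); G=A+.07*np.array([-np.cos(l),np.sin(l),0])+[-.0,0,.22]
print(s['t'],w2loc(s['tcp_pos']),s['orientation'],goto(loc2w(G),np.pi/2+v[2]-l))
E
```

```text
9.875 [-0.04157069  0.07759727  0.23715036] [ 3.13734918e+00 -1.36691090e-03  1.37558259e+00] ([-147.2, -39.9, 16.8], [0.2, -0.2, 52.3])
```

Emit:
move_arm:
  plan:
    - [[-50,-40,0],[0,0,10.5],36]
    - [[-100,-40,5],[0,0,21],36]
    - [[-147,-40,10],[0,0,31.5],36]
    - [[-147,-40,17],[0,0,42],36]
    - [[-147,-40,17],[0,0,52.3],36]

```text
t: 10.5
tcp_pos: [0.5131, 0.0541, 0.2172]
orientation: [3.141, -0.0, 0.455]
wrist_force: [1.1, 0.6, -0.5]
opening: 0.0359
```

```bash
cat >> h.py <<'E'
def wproj(p,s,X):
    X=np.atleast_2d(X); Rt=R.from_euler('xyz',s['orientation']).as_matrix(); t=(X-s['tcp_pos'])@Rt
    M=np.array(p['tool_from_camera']); c=(t-M[:3,3])@M[:3,:3]
    n=np.hypot(c[:,0],c[:,1]); th=np.arctan2(n,c[:,2]); f=p['mtx'][0,0]; return c[:,:2]/n[:,None]*(th*f)[:,None]+np.array(p['mtx'])[:2,2]
def wray(p,s,uv,z):
    d=(np.array(uv)-np.array(p['mtx'])[:2,2])/p['mtx'][0,0]; th=np.hypot(*d); c=np.array([d[0]/th*np.sin(th),d[1]/th*np.sin(th),np.cos(th)])
    M=np.array(p['tool_from_camera']); Rt=R.from_euler('xyz',s['orientation']).as_matrix()
    o=Rt@M[:3,3]+s['tcp_pos']; r=Rt@M[:3,:3]@c; return o+r*(z-o[2])/r[2]
def overlay(p,s,q,l,name):
    im=p['frame'][:,:,::-1].copy()
    def ln(a,b,col):
        P=np.linspace(a,b,30); u=wproj(p,s,[loc2w(x) for x in P]); cv2.polylines(im,[np.round(u).astype(int)],False,col,1)
    ln((-.075+q,-.107,.148),(-.075+q,.107,.148),(0,0,255))
    A=np.array([-.101+q,-.125,.154]); ln(A,A+.092*np.array([-np.cos(l),np.sin(l),0]),(255,255,0))
    for y in(-.125,.125):ln((-.14,y,.11),(.14,y,.11),(255,0,0))
    ln((-.155,-.17,.15),(.155,-.17,.15),(0,255,0))
    save({'frame':im[:,:,::-1]},name)
E
python3 - <<'E'
from h import *
s=manip.sense();p=manip.snapshot('wrist');overlay(p,s,.061,V()[4],'w5o')
T=manip.snapshot('top')
cv2.imwrite('pics/t5.png',cv2.resize(T['frame'][130:270,190:350,::-1],None,fx=4,fy=4,interpolation=cv2.INTER_CUBIC))
print(s['t'],w2loc(s['tcp_pos']),s['orientation'],s['opening'])
for n in('lever_axis','lever_grip'):
  print([(np.round(d['at'],1),round(d['confidence'],2),w2loc(wray(p,s,d['at'],.146))) for d in manip.place_of(n,p)[:2]])
E
```

```text
10.5 [-0.083743   -0.07056852  0.2172459 ] [ 3.14112566e+00 -3.40717242e-04  4.54952815e-01] 0.03587985061749317
[(array([284.4, 307.8]), 0.92, array([-0.03964531, -0.12591381,  0.146     ]))]
[]
```

View pics/w5o.png

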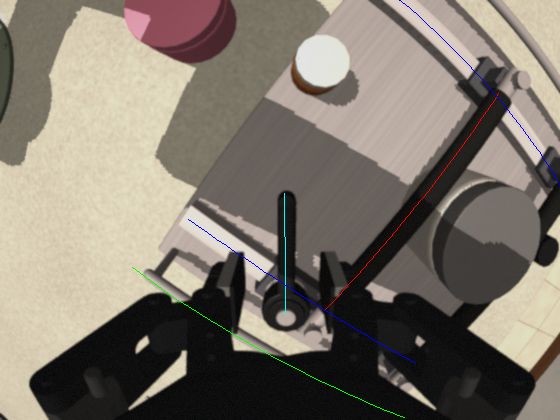

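View pics/t5.png

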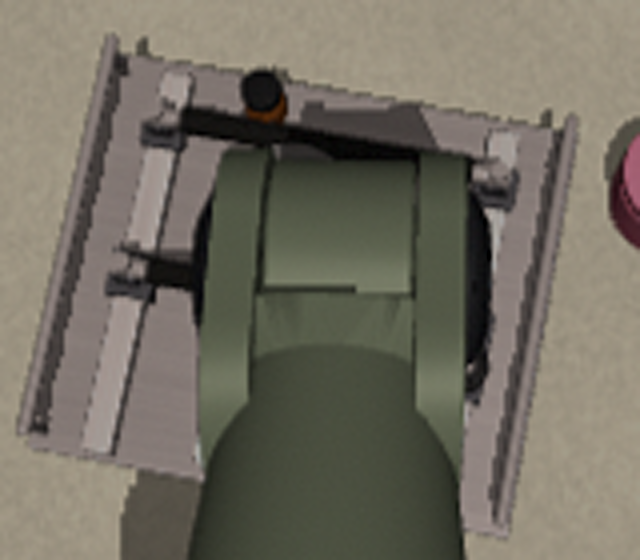

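```bash
python3 - <<'E'
from h import *
v=V();l=v[4]
A=np.array([-.0397,-.1255,0]); G=A+.07*np.array([-np.cos(l),np.sin(l),0])+[0,0,.126]
print(goto(loc2w(G),np.pi/2+v[2]-l))
E
```

```text
([1.1, 1.1, 91.6], [0.0, -0.0, 0.2])
```

Emit:
move_arm:
  plan:
    - [[1,1,40],[0,0,0],36]
    - [[1,1,75],[0,0,0],36]
    - [[1,1,91],[0,0,0],36]
    - [[1,1,91],[0,0,0],36]
    - [[1,1,91],[0,0,0],36]

```text
t: 11.32
tcp_pos: [0.5152, 0.0548, 0.1273]
orientation: [3.141, -0.001, 0.464]
wrist_force: [-0.3, 0.2, 0.0]
opening: 0.0356
```

```bash
python3 - <<'E'
from h import *
s=manip.sense();p=manip.snapshot('wrist');overlay(p,s,.061,V()[4],'w6o')
print(s['t'],w2loc(s['tcp_pos']),s['tcp_pos'],s['orientation'],s['opening'],s['wrist_force'])
E
```

```text
11.325 [-0.08185002 -0.06948239  0.12729083] [0.51520003 0.05479625 0.12729083] [ 3.14085823e+00 -1.22899867e-03  4.64162149e-01] 0.035556726906236034 [-0.25275016  0.22921103  0.00844501]
```

View pics/w6o.png

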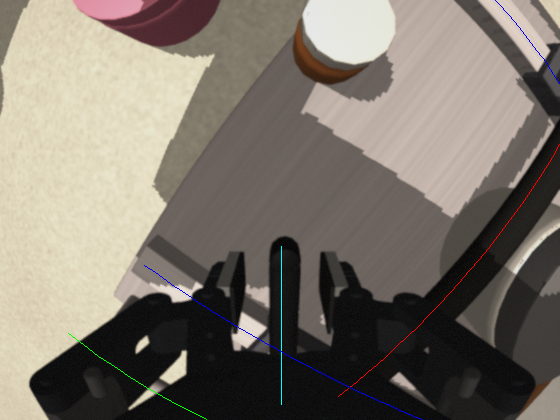

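The arm at x≈285 is midway between the pads (240 and 330). Closing.

Emit:
move_arm:
  plan:
    - [[0,0,0],[0,0,0],8]
    - [[0,0,0],[0,0,0],8]
    - [[0,0,0],[0,0,0],8]
    - [[0,0,0],[0,0,0],8]
    - [[0,0,0],[0,0,0],8]
  force: 60

```text
t: 12.0
tcp_pos: [0.5151, 0.0548, 0.1271]
orientation: [3.141, -0.001, 0.463]
wrist_force: [-0.1, 1.0, 5.1]
opening: 0.0118
```

```bash
cat >>h.py <<'E'
A=np.array([-.0397,-.1255,0])
def st():
    s=manip.sense(); p=w2loc(s['tcp_pos'])-A; 
    print('t',s['t'],'lever by pos',round(np.arctan2(p[1],-p[0]),3),'by yaw',round(np.pi/2+V()[2]-s['orientation'][2],3),'r',round(np.hypot(*p[:2]),4),'z',round(p[2],4),'open',round(s['opening'],4),'F',np.round(s['wrist_force'],1),'T',np.round(s['wrist_torque'],2))
def arc(l,z,rows,r=.07,l0=None):
    """rows: shifts to reach each lever angle"""
    s=manip.sense()
    for li,zi in zip(l,z):
        G=A+r*np.array([-np.cos(li),np.sin(li),0])+[0,0,zi]; print(li,goto(loc2w(G),np.pi/2+V()[2]-li))
E
python3 -c "
from h import *
st()"
```

```text
t 12.0 lever by pos 0.925 by yaw 0.919 r 0.0702 z 0.1271 open 0.0118 F [-0.1  1.   5.1] T [ 0.15 -0.06  0.06]
```

Emit:
move_arm:
  plan:
    - [[4.9,0.2,0],[0,0,4],8]
    - [[9.7,0.7,0],[0,0,8],8]
    - [[14.6,1.5,0],[0,0,12],8]
    - [[20.5,3.1,0],[0,0,17],8]
    - [[25.7,4.9,0],[0,0,21.5],8]

```text
t: 12.62
tcp_pos: [0.5403, 0.062, 0.1271]
orientation: [-3.142, -0.001, 0.086]
wrist_force: [-0.9, 1.5, 6.5]
opening: 0.0121
```

```bash
python3 -c "
from h import *
st()
s=manip.sense();p=manip.snapshot('wrist');overlay(p,s,.061,1.3,'w7o')"
```

```text
t 12.625 lever by pos 1.299 by yaw 1.297 r 0.0704 z 0.1271 open 0.0121 F [-0.9  1.5  6.5] T [ 0.08 -0.01  0.17]
```

View pics/w7o.png

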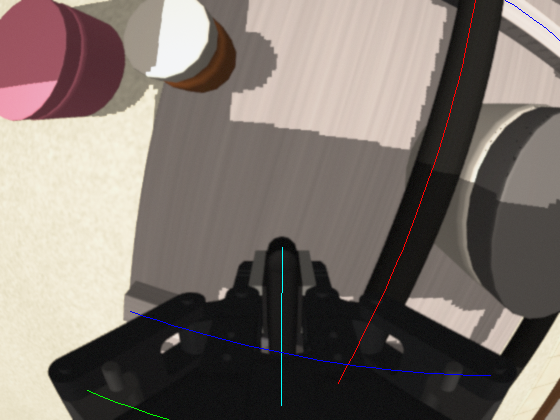

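Emit:
move_arm:
  plan:
    - [[0,0,-5],[0,0,0],8]
    - [[0,0,-9],[0,0,0],8]
    - [[0,0,-9],[0,0,0],8]
    - [[-6.1,0.3,-9],[0,0,-5],8]
    - [[-12.2,1.1,-9],[0,0,-10],8]

```text
t: 13.3
tcp_pos: [0.5275, 0.0595, 0.135]
orientation: [3.141, 0.0, 0.265]
wrist_force: [4.6, -1.1, -7.3]
opening: 0.0121
```

```bash
python3 -c "
from h import *
st()
arc([.7,.5,.35],[.136]*3,0)
"
```

```text
t 13.3 lever by pos 1.114 by yaw 1.117 r 0.0701 z 0.135 open 0.0121 F [ 4.6 -1.1 -7.3] T [-0.04 -1.04  0.32]
0.7 ([-28.1, 6.1, -1.0], [0.0, 0.0, -23.9])
0.5 ([-40.3, 13.1, -1.0], [0.0, 0.0, -35.4])
0.35 ([-48.4, 19.7, -1.0], [0.0, 0.0, -44.0])
```

Emit:
move_arm:
  plan:
    - [[-10.9,0.9,0],[0,0,-9],8]
    - [[-21.6,3.4,0],[0,0,-18],8]
    - [[-31.8,7.6,0],[0,0,-27],8]
    - [[-41.1,13.4,0],[0,0,-36],8]
    - [[-49.5,20.5,0],[0,0,-45],8]

```text
t: 13.92
tcp_pos: [0.4853, 0.0265, 0.1354]
orientation: [3.14, -0.0, 1.053]
wrist_force: [6.7, -1.5, -8.2]
opening: 0.0117
```

```bash
python3 -c "
from h import *
st()
s=manip.sense();p=manip.snapshot('wrist');overlay(p,s,.061,.35,'w8o')
arc([.17,.0],[.136]*3,0)
"
```

```text
t 13.925 lever by pos 0.33 by yaw 0.33 r 0.07 z 0.1354 open 0.0117 F [ 6.7 -1.5 -8.2] T [-0.18 -1.24  0.15]
0.17 ([-10.5, 0.9, -0.6], [0.1, -0.0, -9.0])
0.0 ([-22.0, 3.8, -0.6], [0.1, -0.0, -18.7])
```

View pics/w8o.png

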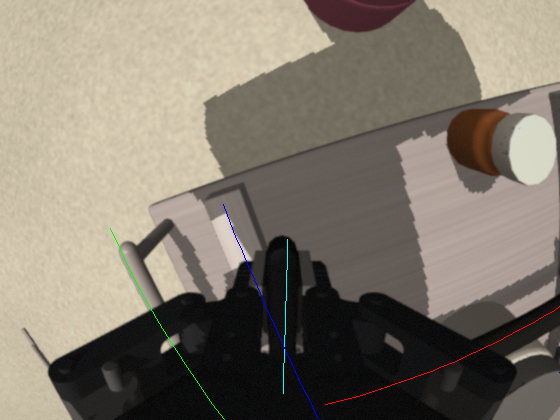

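Emit:
move_arm:
  plan:
    - [[-7,1.3,0],[0,0,-6],8]
    - [[-14,2.4,0],[0,0,-12],8]
    - [[-14,2.4,0],[0,0,-12],8]
    - [[-14,2.4,0],[0,0,-12],8]
    - [[-14,2.4,0],[0,0,-12],8]

```text
t: 14.6
tcp_pos: [0.4796, 0.0137, 0.1352]
orientation: [-3.141, 0.001, 1.256]
wrist_force: [1.1, -1.1, -7.9]
opening: 0.0119
```

```bash
python3 -c "
from h import *
st()
"
```

```text
t 14.6 lever by pos 0.129 by yaw 0.126 r 0.07 z 0.1352 open 0.0119 F [ 1.1 -1.1 -7.9] T [-0.14 -0.25 -0.02]
```

Emit:
move_arm:
  plan:
    - [[0,0,3],[0,0,0],8]
    - [[0,0,6],[0,0,0],8]
    - [[0,0,9],[0,0,0],8]
    - [[0,0,9],[0,0,0],8]
    - [[0,0,9],[0,0,0],8]

```text
t: 15.22
tcp_pos: [0.4795, 0.0137, 0.1272]
orientation: [-3.141, 0.001, 1.257]
wrist_force: [-4.4, -1.2, 5.8]
opening: 0.0117
```

```bash
python3 -c "
from h import *
st()
arc([.3,.5,.7,.9,1.1,1.3],[.127]*6,0)
"
```

```text
t 15.225 lever by pos 0.128 by yaw 0.125 r 0.0701 z 0.1272 open 0.0117 F [-4.4 -1.2  5.8] T [-0.15  0.83 -0.01]
0.3 ([12.0, 1.1, 0.2], [-0.0, 0.0, 10.0])
0.5 ([25.4, 4.9, 0.2], [-0.0, 0.0, 21.5])
0.7 ([37.9, 11.3, 0.2], [-0.0, 0.0, 32.9])
0.9 ([48.8, 20.1, 0.2], [-0.0, 0.0, 44.4])
1.1 ([57.7, 30.8, 0.2], [-0.0, 0.0, 55.8])
1.3 ([64.4, 43.1, 0.1], [-0.0, 0.0, 67.3])
```

Emit:
move_arm:
  plan:
    - [[10.9,0.4,0],[0,0,9],8]
    - [[21.6,2.9,0],[0,0,18],8]
    - [[31.8,7.1,0],[0,0,27],8]
    - [[41.1,12.9,0],[0,0,36],8]
    - [[49.5,20,0],[0,0,45],8]

```text
t: 15.85
tcp_pos: [0.5148, 0.0548, 0.1273]
orientation: [3.141, -0.0, 0.467]
wrist_force: [-2.1, -1.5, 2.6]
opening: 0.012
```

```bash
python3 -c "
from h import *
st()
arc([1.1,1.3],[.127]*6,0)
"
```

```text
t 15.85 lever by pos 0.92 by yaw 0.916 r 0.0703 z 0.1273 open 0.012 F [-2.1 -1.5  2.6] T [-0.51  0.3  -0.03]
1.1 ([12.5, 1.5, 0.3], [0.0, -0.0, 10.6])
1.3 ([25.9, 5.5, 0.3], [0.0, -0.0, 22.0])
```

Emit:
move_arm:
  plan:
    - [[6.1,0.3,0],[0,0,5],8]
    - [[12.2,1.1,0],[0,0,10],8]
    - [[18.1,2.4,0],[0,0,15],8]
    - [[25.1,4.7,0],[0,0,21],8]
    - [[27.4,5.6,0],[0,0,23],8]

```text
t: 16.48
tcp_pos: [0.5416, 0.0622, 0.1271]
orientation: [3.142, -0.0, 0.07]
wrist_force: [-3.4, -0.8, 5.0]
opening: 0.0122
```

```bash
python3 -c "
from h import *
st()
"
```

```text
t 16.475 lever by pos 1.318 by yaw 1.313 r 0.0705 z 0.1271 open 0.0122 F [-3.4 -0.8  5. ] T [-0.17  0.61 -0.06]
```

Emit:
move_arm:
  plan:
    - [[0,0,-5],[0,0,0],8]
    - [[0,0,-9],[0,0,0],8]
    - [[0,0,-9],[0,0,0],8]
    - [[-10.9,0.9,-9],[0,0,-9],8]
    - [[-21.6,3.4,-9],[0,0,-18],8]

```text
t: 17.1
tcp_pos: [0.5196, 0.0569, 0.135]
orientation: [3.141, 0.001, 0.39]
wrist_force: [1.3, -3.7, -7.7]
opening: 0.0118
```

```bash
python3 -c "
from h import *
st()
"
```

```text
t 17.1 lever by pos 0.995 by yaw 0.993 r 0.0702 z 0.135 open 0.0118 F [ 1.3 -3.7 -7.7] T [-0.58 -0.3   0.05]
```

Emit:
move_arm:
  plan:
    - [[-12.2,1.1,0],[0,0,-10],8]
    - [[-23.9,4.3,0],[0,0,-20],8]
    - [[-35,9.6,0],[0,0,-30],8]
    - [[-45,16.7,0],[0,0,-40],8]
    - [[-52.8,24.4,0],[0,0,-49],8]

```text
t: 17.73
tcp_pos: [0.4799, 0.0145, 0.1352]
orientation: [-3.141, -0.0, 1.245]
wrist_force: [1.6, -0.8, -7.5]
opening: 0.0121
```

Emit:
move_arm:
  plan:
    - [[0,0,0],[0,0,0],8]
    - [[0,0,4],[0,0,0],8]
    - [[0,0,7],[0,0,0],8]
    - [[0,0,9],[0,0,0],8]
    - [[0,0,9],[0,0,0],8]

```text
t: 18.35
tcp_pos: [0.4799, 0.0149, 0.1272]
orientation: [-3.141, 0.0, 1.239]
wrist_force: [-4.9, -0.2, 6.2]
opening: 0.0123
```

```bash
python3 -c "
from h import *
st()
s=manip.sense();p=manip.snapshot('wrist');overlay(p,s,.061,.13,'w9o')
arc([1.3],[.127]*6,0)
"
```

```text
t 18.35 lever by pos 0.146 by yaw 0.143 r 0.0701 z 0.1272 open 0.0123 F [-4.9 -0.2  6.2] T [-0.15  1.02  0.01]
1.3 ([63.9, 41.9, 0.2], [0.0, 0.0, 66.3])
```

View pics/w9o.png

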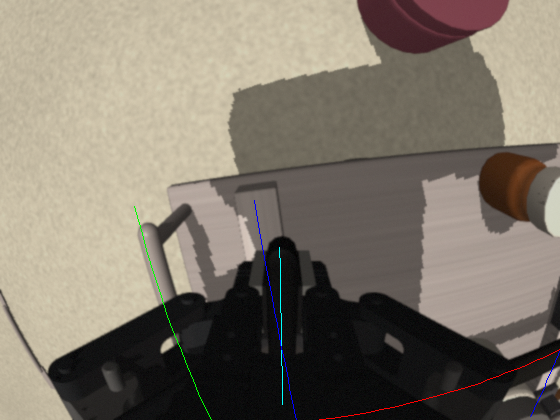

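Emit:
move_arm:
  plan:
    - [[7.3,-0.1,0],[0,0,6],8]
    - [[14.6,1,0],[0,0,12],8]
    - [[21.6,2.9,0],[0,0,18],8]
    - [[28.5,5.6,0],[0,0,24],8]
    - [[33.9,8.4,0],[0,0,29],8]

```text
t: 19.02
tcp_pos: [0.4996, 0.0444, 0.1273]
orientation: [3.141, -0.0, 0.73]
wrist_force: [-3.9, -0.6, 3.0]
opening: 0.0121
```

```bash
python3 -c "
from h import *
st()
"
```

```text
t 19.025 lever by pos 0.658 by yaw 0.652 r 0.0702 z 0.1273 open 0.0121 F [-3.9 -0.6  3. ] T [-0.25  0.61 -0.03]
```

Emit:
move_arm:
  plan:
    - [[1.2,0,0],[0,0,1],8]
    - [[2.4,0,0],[0,0,2],8]
    - [[3.7,0.1,0],[0,0,3],8]
    - [[4.9,0.2,0],[0,0,4],8]
    - [[6.1,0.3,0],[0,0,5],8]

```text
t: 19.65
tcp_pos: [0.5041, 0.0482, 0.1272]
orientation: [3.142, -0.001, 0.647]
wrist_force: [-3.4, 0.2, 5.2]
opening: 0.0121
```

Emit:
move_arm:
  plan:
    - [[1.2,0,0],[0,0,1],8]
    - [[2.4,0,0],[0,0,2],8]
    - [[3.7,0.1,0],[0,0,3],8]
    - [[4.9,0.2,0],[0,0,4],8]
    - [[6.1,0.3,0],[0,0,5],8]

```text
t: 20.27
tcp_pos: [0.5092, 0.0517, 0.1272]
orientation: [-3.141, -0.001, 0.559]
wrist_force: [-4.1, 0.2, 5.0]
opening: 0.0121
```

```bash
python3 -c "
from h import *
st()
"
```

```text
t 20.275 lever by pos 0.829 by yaw 0.823 r 0.0703 z 0.1272 open 0.0121 F [-4.1  0.2  5. ] T [-0.04  0.72 -0.05]
```

Emit:
move_arm:
  plan:
    - [[1.2,0,0],[0,0,1],8]
    - [[2.4,0,0],[0,0,2],8]
    - [[3.7,0.1,0],[0,0,3],8]
    - [[4.9,0.2,0],[0,0,4],8]
    - [[6.1,0.3,0],[0,0,5],8]

```text
t: 20.9
tcp_pos: [0.5145, 0.0547, 0.1271]
orientation: [-3.141, -0.001, 0.472]
wrist_force: [-4.0, 1.1, 4.9]
opening: 0.012
```

Emit:
move_arm:
  plan:
    - [[1.2,0,0],[0,0,1],8]
    - [[2.4,0,0],[0,0,2],8]
    - [[3.7,0.1,0],[0,0,3],8]
    - [[4.9,0.2,0],[0,0,4],8]
    - [[6.1,0.3,0],[0,0,5],8]

```text
t: 21.52
tcp_pos: [0.5202, 0.0572, 0.1272]
orientation: [-3.141, -0.001, 0.385]
wrist_force: [-3.3, 1.1, 5.2]
opening: 0.0117
```

```bash
python3 -c "
from h import *
st()
"
```

```text
t 21.525 lever by pos 1.005 by yaw 0.998 r 0.0703 z 0.1272 open 0.0117 F [-3.3  1.1  5.2] T [-0.01  0.71 -0.1 ]
```

Emit:
move_arm:
  plan:
    - [[1.2,0,0],[0,0,1],8]
    - [[2.4,0,0],[0,0,2],8]
    - [[3.7,0.1,0],[0,0,3],8]
    - [[4.9,0.2,0],[0,0,4],8]
    - [[6.1,0.3,0],[0,0,5],8]

```text
t: 22.15
tcp_pos: [0.5259, 0.0593, 0.1272]
orientation: [-3.141, -0.001, 0.298]
wrist_force: [-4.7, 1.8, 4.9]
opening: 0.0118
```

Emit:
move_arm:
  plan:
    - [[1.2,0,0],[0,0,1],8]
    - [[2.4,0,0],[0,0,2],8]
    - [[3.7,0.1,0],[0,0,3],8]
    - [[4.9,0.2,0],[0,0,4],8]
    - [[6.1,0.3,0],[0,0,5],8]

```text
t: 22.78
tcp_pos: [0.5319, 0.0608, 0.1272]
orientation: [-3.141, -0.001, 0.21]
wrist_force: [-3.8, 1.0, 6.1]
opening: 0.0118
```

```bash
python3 -c "
from h import *
st()
"
```

```text
t 22.775 lever by pos 1.179 by yaw 1.172 r 0.0704 z 0.1272 open 0.0118 F [-3.8  1.   6.1] T [ 0.06  0.77 -0.08]
```

Emit:
move_arm:
  plan:
    - [[1.2,0,0],[0,0,1],8]
    - [[2.4,0,0],[0,0,2],8]
    - [[3.7,0.1,0],[0,0,3],8]
    - [[4.9,0.2,0],[0,0,4],8]
    - [[6.1,0.3,0],[0,0,5],8]

```text
t: 23.4
tcp_pos: [0.5379, 0.0618, 0.1272]
orientation: [-3.141, -0.001, 0.123]
wrist_force: [-3.5, 0.3, 6.0]
opening: 0.0123
```

Emit:
move_arm:
  plan:
    - [[1.2,0,0],[0,0,1],8]
    - [[2.4,0,0],[0,0,2],8]
    - [[3.7,0.1,0],[0,0,3],8]
    - [[4.9,0.2,0],[0,0,4],8]
    - [[6.1,0.3,0],[0,0,5],8]

```text
t: 24.02
tcp_pos: [0.544, 0.0623, 0.1272]
orientation: [-3.141, -0.001, 0.036]
wrist_force: [-4.0, 1.7, 5.8]
opening: 0.0118
```

```bash
python3 -c "
from h import *
st()
s=manip.sense();p=manip.snapshot('wrist');overlay(p,s,.061,1.35,'w10o')
"
```

```text
t 24.025 lever by pos 1.353 by yaw 1.347 r 0.0704 z 0.1272 open 0.0118 F [-4.   1.7  5.8] T [ 0.08  0.7  -0.01]
```

View pics/w10o.png

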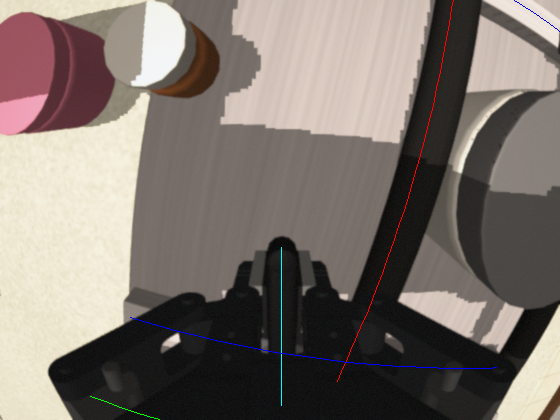

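No stop reached yet, so one more bite.

Emit:
move_arm:
  plan:
    - [[0,0,-5],[0,0,0],8]
    - [[0,0,-9],[0,0,0],8]
    - [[0,0,-9],[0,0,0],8]
    - [[-10.9,0.9,-9],[0,0,-9],8]
    - [[-21.6,3.4,-9],[0,0,-18],8]

```text
t: 24.7
tcp_pos: [0.5219, 0.0577, 0.1349]
orientation: [-3.141, 0.0, 0.355]
wrist_force: [0.8, -0.7, -7.8]
opening: 0.0115
```

```bash
python3 -c "
from h import *
st()
"
```

```text
t 24.7 lever by pos 1.029 by yaw 1.027 r 0.0701 z 0.1349 open 0.0115 F [ 0.8 -0.7 -7.8] T [-0.04 -0.18  0.05]
```

Emit:
move_arm:
  plan:
    - [[-12.2,1.1,0],[0,0,-10],8]
    - [[-23.9,4.3,0],[0,0,-20],8]
    - [[-35,9.6,0],[0,0,-30],8]
    - [[-45,16.7,0],[0,0,-40],8]
    - [[-53,24.5,0],[0,0,-49.3],8]

```text
t: 25.32
tcp_pos: [0.4806, 0.0163, 0.1352]
orientation: [-3.141, -0.0, 1.216]
wrist_force: [1.9, 0.1, -7.0]
opening: 0.0117
```

Emit:
move_arm:
  plan:
    - [[0,0,0],[0,0,0],8]
    - [[0,0,4],[0,0,0],8]
    - [[0,0,7],[0,0,0],8]
    - [[0,0,9],[0,0,0],8]
    - [[0,0,9],[0,0,0],8]

```text
t: 25.95
tcp_pos: [0.4806, 0.0166, 0.1273]
orientation: [-3.141, 0.0, 1.21]
wrist_force: [-5.1, 1.4, 5.9]
opening: 0.0115
```

```bash
python3 -c "
from h import *
st()
"
```

```text
t 25.95 lever by pos 0.172 by yaw 0.173 r 0.0701 z 0.1273 open 0.0115 F [-5.1  1.4  5.9] T [0.22 1.02 0.13]
```

Turning slowly, watching for the stop.

Emit:
move_arm:
  plan:
    - [[1.2,-0.3,0],[0,0,1],8]
    - [[2.4,-0.5,0],[0,0,2],8]
    - [[3.7,-0.4,0],[0,0,3],8]
    - [[4.9,-0.3,0],[0,0,4],8]
    - [[6.1,-0.2,0],[0,0,5],8]

```text
t: 26.58
tcp_pos: [0.483, 0.0223, 0.1273]
orientation: [3.141, 0.0, 1.122]
wrist_force: [-4.7, 1.0, 6.8]
opening: 0.012
```

```bash
python3 -c "
from h import *
st()
"
```

```text
t 26.575 lever by pos 0.261 by yaw 0.261 r 0.0701 z 0.1273 open 0.012 F [-4.7  1.   6.8] T [0.12 0.92 0.19]
```

Emit:
move_arm:
  plan:
    - [[1.2,0,0],[0,0,1],8]
    - [[2.4,0,0],[0,0,2],8]
    - [[3.7,0.1,0],[0,0,3],8]
    - [[4.9,0.2,0],[0,0,4],8]
    - [[6.1,0.3,0],[0,0,5],8]

```text
t: 27.2
tcp_pos: [0.4858, 0.0277, 0.1272]
orientation: [3.141, -0.0, 1.035]
wrist_force: [-5.3, 1.7, 7.6]
opening: 0.012
```

```bash
python3 -c "
from h import *
st()
"
```

```text
t 27.2 lever by pos 0.348 by yaw 0.348 r 0.0701 z 0.1272 open 0.012 F [-5.3  1.7  7.6] T [0.17 0.93 0.08]
```

Emit:
move_arm:
  plan:
    - [[1.2,0,0],[0,0,1],8]
    - [[2.4,0,0],[0,0,2],8]
    - [[3.7,0.1,0],[0,0,3],8]
    - [[4.9,0.2,0],[0,0,4],8]
    - [[6.1,0.3,0],[0,0,5],8]

```text
t: 27.82
tcp_pos: [0.4891, 0.0326, 0.1273]
orientation: [3.141, 0.001, 0.948]
wrist_force: [-6.3, 0.7, 8.0]
opening: 0.0115
```

```bash
python3 -c "
from h import *
st()
"
```

```text
t 27.825 lever by pos 0.432 by yaw 0.435 r 0.0701 z 0.1273 open 0.0115 F [-6.3  0.7  8. ] T [-0.05  1.06  0.34]
```

Emit:
move_arm:
  plan:
    - [[1.2,-0.2,0],[0,0,1],8]
    - [[2.4,-0.3,0],[0,0,2],8]
    - [[3.7,-0.2,0],[0,0,3],8]
    - [[4.9,-0.1,0],[0,0,4],8]
    - [[6.1,0,0],[0,0,5],8]

```text
t: 28.45
tcp_pos: [0.4933, 0.0381, 0.1272]
orientation: [3.141, -0.001, 0.859]
wrist_force: [-4.2, 3.5, 6.4]
opening: 0.0117
```

```bash
python3 -c "
from h import *
st()
"
```

```text
t 28.45 lever by pos 0.53 by yaw 0.523 r 0.0702 z 0.1272 open 0.0117 F [-4.2  3.5  6.4] T [ 0.41  0.73 -0.16]
```

Emit:
move_arm:
  plan:
    - [[1.2,0,0],[0,0,1],8]
    - [[2.4,0,0],[0,0,2],8]
    - [[3.7,0.1,0],[0,0,3],8]
    - [[4.9,0.2,0],[0,0,4],8]
    - [[6.1,0.3,0],[0,0,5],8]

```text
t: 29.08
tcp_pos: [0.4975, 0.0425, 0.1273]
orientation: [3.141, -0.001, 0.772]
wrist_force: [-4.0, 2.5, 6.4]
opening: 0.0116
```

```bash
python3 -c "
from h import *
st()
"
```

```text
t 29.075 lever by pos 0.617 by yaw 0.61 r 0.0702 z 0.1273 open 0.0116 F [-4.   2.5  6.4] T [ 0.39  0.75 -0.1 ]
```

Emit:
move_arm:
  plan:
    - [[1.2,0,0],[0,0,1],8]
    - [[2.4,0,0],[0,0,2],8]
    - [[3.7,0.1,0],[0,0,3],8]
    - [[4.9,0.2,0],[0,0,4],8]
    - [[6.1,0.3,0],[0,0,5],8]

```text
t: 29.7
tcp_pos: [0.5018, 0.0464, 0.1272]
orientation: [3.141, -0.001, 0.685]
wrist_force: [-5.9, 2.2, 6.1]
opening: 0.0119
```

```bash
python3 -c "
from h import *
st()
s=manip.sense();p=manip.snapshot('wrist');overlay(p,s,.061,.69,'w11o')
"
```

```text
t 29.7 lever by pos 0.7 by yaw 0.697 r 0.0702 z 0.1272 open 0.0119 F [-5.9  2.2  6.1] T [0.21 0.78 0.12]
```

View pics/w11o.png

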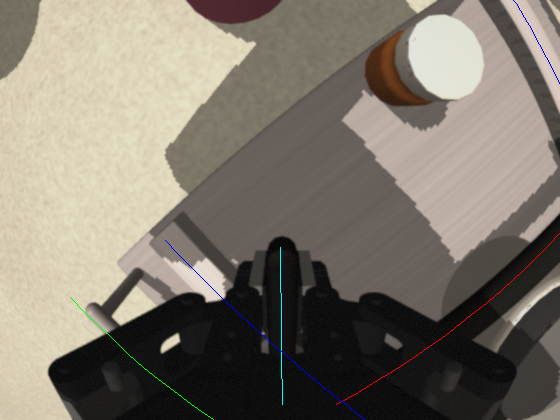

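```bash
cat >>h.py <<'E'
def tau():
    s=manip.sense(); r=s['tcp_pos']-loc2w(A); F=s['wrist_force']; print('hub torque(+ccw) ',round(r[0]*F[1]-r[1]*F[0]+s['wrist_torque'][2],3))
E
python3 -c "
from h import *
st();tau()
"
```

```text
t 29.75 lever by pos 0.701 by yaw 0.698 r 0.0702 z 0.1272 open 0.012 F [-5.8  2.5  6.9] T [0.24 0.92 0.  ]
hub torque(+ccw)  0.208
```

Emit:
move_arm:
  plan:
    - [[1,0,0],[0,0,0.8],8]
    - [[2,0,0],[0,0,1.6],8]
    - [[3,0.1,0],[0,0,2.4],8]
    - [[4,0.1,0],[0,0,3.2],8]
    - [[4.9,0.2,0],[0,0,4],8]

```text
t: 30.38
tcp_pos: [0.5057, 0.0493, 0.1272]
orientation: [3.141, -0.001, 0.616]
wrist_force: [-5.4, 1.7, 6.3]
opening: 0.0117
```

```bash
python3 -c "
from h import *
st();tau()
"
```

```text
t 30.375 lever by pos 0.769 by yaw 0.767 r 0.0703 z 0.1272 open 0.0117 F [-5.4  1.7  6.3] T [0.22 0.88 0.09]
hub torque(+ccw)  0.328
```

Emit:
move_arm:
  plan:
    - [[1,0,0],[0,0,0.8],8]
    - [[2,0,0],[0,0,1.6],8]
    - [[3,0.1,0],[0,0,2.4],8]
    - [[4,0.1,0],[0,0,3.2],8]
    - [[4.9,0.2,0],[0,0,4],8]

```text
t: 31.0
tcp_pos: [0.5095, 0.0519, 0.1272]
orientation: [3.141, -0.0, 0.547]
wrist_force: [-5.9, 1.8, 7.5]
opening: 0.012
```

```bash
python3 -c "
from h import *
st();tau()
p=manip.snapshot('wrist');save(p,'w12');tau()
"
```

```text
t 31.0 lever by pos 0.835 by yaw 0.836 r 0.0703 z 0.1272 open 0.012 F [-5.9  1.8  7.5] T [0.06 1.08 0.37]
hub torque(+ccw)  0.655
hub torque(+ccw)  0.473
```

View pics/w12.png

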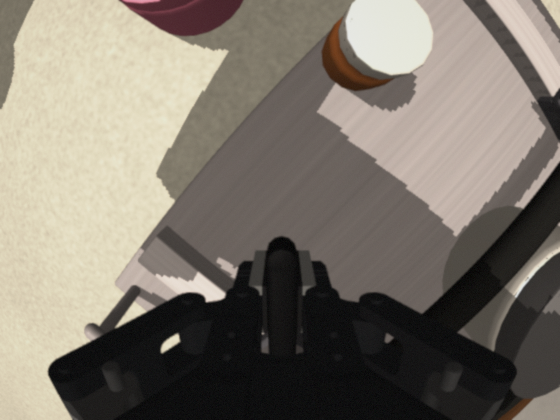

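Torque repeats its peak one serration (0.39 rad) further on, which means the screw is at its hard stop and the serrations are skipping. I'll lift and bring the lever to the valley near 0.21.

Emit:
move_arm:
  plan:
    - [[0,0,-5],[0,0,0],8]
    - [[0,0,-9],[0,0,0],8]
    - [[0,0,-9],[0,0,0],8]
    - [[-9.7,0.7,-9],[0,0,-8],8]
    - [[-19.3,2.8,-9],[0,0,-16],8]

```text
t: 31.68
tcp_pos: [0.4945, 0.0392, 0.1354]
orientation: [3.141, -0.0, 0.83]
wrist_force: [1.6, -1.4, -8.2]
opening: 0.0121
```

```bash
python3 -c "
from h import *
st();tau()
"
```

```text
t 31.675 lever by pos 0.554 by yaw 0.552 r 0.07 z 0.1354 open 0.0121 F [ 1.6 -1.4 -8.2] T [ 0.03 -0.25  0.06]
hub torque(+ccw)  0.058
```

Emit:
move_arm:
  plan:
    - [[-11.9,1,0],[0,0,-9.8],8]
    - [[-23.6,4.2,0],[0,0,-19.7],8]
    - [[-23.6,4.2,0],[0,0,-19.7],8]
    - [[-23.6,4.2,4],[0,0,-19.7],8]
    - [[-23.6,4.2,8],[0,0,-19.7],8]

```text
t: 32.3
tcp_pos: [0.4817, 0.0194, 0.1274]
orientation: [3.142, -0.0, 1.169]
wrist_force: [-3.6, 2.8, 5.0]
opening: 0.0117
```

```bash
python3 -c "
from h import *
st();tau()
"
```

```text
t 32.3 lever by pos 0.216 by yaw 0.214 r 0.0701 z 0.1274 open 0.0117 F [-3.6  2.8  5. ] T [ 0.49  0.63 -0.03]
hub torque(+ccw)  -0.113
```

Emit:
move_arm:
  plan:
    - [[1.8,0,0.5],[0,0,1.5],8]
    - [[3.7,0.1,0.5],[0,0,3],8]
    - [[5.5,0.3,0.5],[0,0,4.5],8]
    - [[7.3,0.4,0.5],[0,0,6],8]
    - [[9.7,0.7,0.5],[0,0,8],8]

```text
t: 32.92
tcp_pos: [0.486, 0.028, 0.1274]
orientation: [3.141, -0.0, 1.029]
wrist_force: [-3.4, 2.1, 5.6]
opening: 0.0122
```

```bash
python3 -c "
from h import *
st();tau();manip.snapshot('wrist');tau()
"
```

```text
t 32.925 lever by pos 0.353 by yaw 0.354 r 0.0701 z 0.1274 open 0.0122 F [-3.4  2.1  5.6] T [0.36 0.79 0.21]
hub torque(+ccw)  0.207
hub torque(+ccw)  0.118
```

Emit:
move_arm:
  plan:
    - [[1,0,0],[0,0,0.8],8]
    - [[2,0,0],[0,0,1.6],8]
    - [[3,0.1,0],[0,0,2.4],8]
    - [[4,0.1,0],[0,0,3.2],8]
    - [[4.9,0.2,0],[0,0,4],8]

```text
t: 33.6
tcp_pos: [0.4885, 0.0318, 0.1273]
orientation: [3.141, 0.001, 0.96]
wrist_force: [-4.8, 1.1, 6.7]
opening: 0.0117
```

```bash
python3 -c "
from h import *
st()
for i in range(4): tau();manip.snapshot('wrist')
"
```

```text
t 33.6 lever by pos 0.418 by yaw 0.423 r 0.0702 z 0.1273 open 0.0117 F [-4.8  1.1  6.7] T [0.19 0.83 0.35]
hub torque(+ccw)  0.485
hub torque(+ccw)  0.497
hub torque(+ccw)  0.38
hub torque(+ccw)  0.458
```

Torque holds at 0.46 N m at the same angle as before, which confirms the stop. Now the final re-seat near 0.22.

Emit:
move_arm:
  plan:
    - [[0,0,-5],[0,0,0],8]
    - [[0,0,-9],[0,0,0],8]
    - [[-7.3,0.4,-9],[0,0,-6],8]
    - [[-14.1,1.4,-9],[0,0,-11.6],8]
    - [[-14.1,1.4,-9],[0,0,-11.6],8]

```text
t: 34.42
tcp_pos: [0.4819, 0.0196, 0.1358]
orientation: [-3.141, -0.001, 1.161]
wrist_force: [1.5, 1.9, -7.3]
opening: 0.0122
```

Emit:
move_arm:
  plan:
    - [[0,0,3],[0,0,0],8]
    - [[0,0,6],[0,0,0],8]
    - [[0,0,8.7],[0,0,0],8]
    - [[0,0,8.7],[0,0,0],8]
    - [[0,0,8.7],[0,0,0],8]

```text
t: 35.05
tcp_pos: [0.4818, 0.0197, 0.1277]
orientation: [3.141, -0.0, 1.163]
wrist_force: [-0.4, 3.2, 2.0]
opening: 0.0116
```

```bash
python3 -c "
from h import *
st()
for i in range(3): tau();manip.snapshot('wrist')
"
```

```text
t 35.05 lever by pos 0.22 by yaw 0.22 r 0.0701 z 0.1277 open 0.0116 F [-0.4  3.2  2. ] T [0.61 0.27 0.09]
hub torque(+ccw)  -0.102
hub torque(+ccw)  0.016
hub torque(+ccw)  -0.079
```

Emit:
move_arm:
  plan:
    - [[0,0,0.7],[0,0,0],8]
    - [[0,0,1],[0,0,0],34]
    - [[0,0,1],[0,0,0],34]
    - [[0,0,1],[0,0,0],34]
    - [[0,0,1],[0,0,0],34]

```text
t: 35.83
tcp_pos: [0.4818, 0.0193, 0.1262]
orientation: [3.141, 0.0, 1.163]
wrist_force: [-0.3, -0.1, -0.1]
opening: 0.0339
```

```bash
python3 -c "
from h import *
st()
s=manip.sense();p=manip.snapshot('wrist');overlay(p,s,.061,.22,'w13o')
"
```

```text
t 35.825 lever by pos 0.215 by yaw 0.22 r 0.0699 z 0.1262 open 0.0339 F [-0.3 -0.1 -0.1] T [ 0.   -0.04 -0.05]
```

View pics/w13o.png

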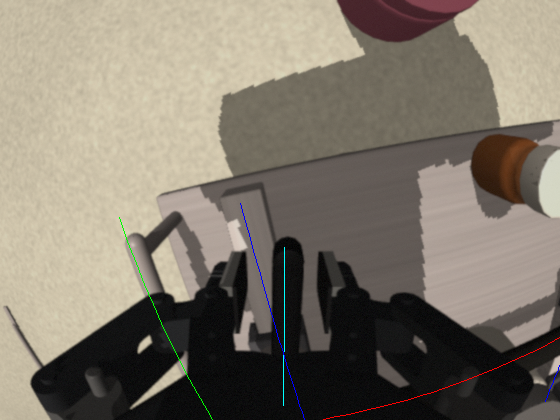

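Emit:
move_arm:
  plan:
    - [[0,0,-20],[0,0,0],34]
    - [[0,0,-45],[0,0,0],34]
    - [[0,0,-70],[0,0,0],34]
    - [[0,0,-90],[0,0,0],34]
    - [[0,0,-90],[0,0,0],34]

```text
t: 36.5
tcp_pos: [0.4829, 0.0193, 0.2175]
orientation: [3.138, -0.001, 1.163]
wrist_force: [-0.1, 0.3, -0.1]
opening: 0.0339
```

```bash
python3 -c "
from h import *
st()
s=manip.sense();p=manip.snapshot('wrist');overlay(p,s,.061,.22,'w14o')
"
```

```text
t 36.5 lever by pos 0.222 by yaw 0.22 r 0.0689 z 0.2175 open 0.0339 F [-0.1  0.3 -0.1] T [-0.04  0.02 -0.01]
```

View pics/w14o.png

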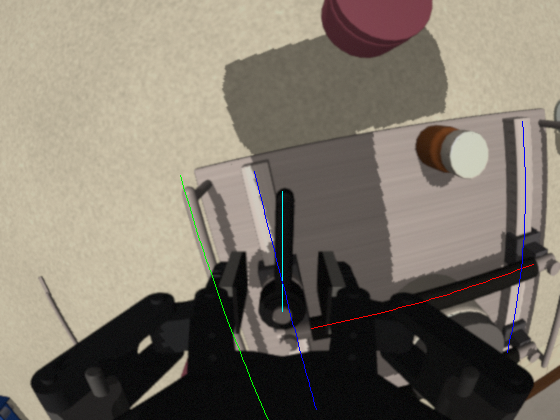

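Lever lies at about 0.23, pointing to the front, with the bar and jar in place. I'll check its seating by pressing lightly on the arm's top (should be 0.154) with the shut fingertips.

Emit:
move_arm:
  plan:
    - [[0,0,0],[0,0,0],0]
    - [[0,0,15],[0,0,0],0]
    - [[0,0,30],[0,0,0],0]
    - [[0,0,50],[0,0,0],0]
    - [[0,0,57],[0,0,0],0]

```text
t: 37.17
tcp_pos: [0.4802, 0.0197, 0.157]
orientation: [-3.138, 0.001, 1.163]
wrist_force: [-2.0, 0.4, 0.9]
opening: 0.0
```

Emit:
move_arm:
  plan:
    - [[0,0,1],[0,0,0],0]
    - [[0,0,2],[0,0,0],0]
    - [[0,0,3],[0,0,0],0]
    - [[0,0,4],[0,0,0],0]
    - [[0,0,4],[0,0,0],0]

```text
t: 37.8
tcp_pos: [0.4818, 0.0195, 0.1554]
orientation: [3.141, -0.0, 1.163]
wrist_force: [-0.6, -0.0, -0.1]
opening: 0.0001
```

Emit:
move_arm:
  plan:
    - [[0,0,0.5],[0,0,0],0]
    - [[0,0,1],[0,0,0],0]
    - [[0,0,1.5],[0,0,0],0]
    - [[0,0,2],[0,0,0],0]
    - [[0,0,2.5],[0,0,0],0]

```text
t: 38.42
tcp_pos: [0.4816, 0.0198, 0.1533]
orientation: [-3.141, -0.001, 1.163]
wrist_force: [-3.4, 0.8, 9.9]
opening: 0.0002
```

Emit:
move_arm:
  plan:
    - [[0,0,0.5],[0,0,0],0]
    - [[0,0,1],[0,0,0],0]
    - [[0,0,1],[0,0,0],0]
    - [[0,0,1],[0,0,0],0]
    - [[0,0,1],[0,0,0],0]

```text
t: 39.05
tcp_pos: [0.4816, 0.02, 0.1529]
orientation: [3.141, -0.001, 1.163]
wrist_force: [-4.9, 1.4, 12.4]
opening: 0.0
```

Contact came at 0.1535, firm under 12 N, so the lever is seated. Retreating.

Emit:
move_arm:
  plan:
    - [[0,0,-20],[0,0,0],0]
    - [[0,0,-60],[0,0,0],0]
    - [[0,0,-100],[0,0,0],0]
    - [[-60,0,-100],[0,0,0],0]
    - [[-120,0,-100],[0,0,0],0]

```text
t: 39.67
tcp_pos: [0.4342, -0.0915, 0.2523]
orientation: [3.14, 0.0, 1.166]
wrist_force: [0.1, -1.0, -1.0]
opening: 0.0001
```

```bash
python3 -c "
from h import *
s=manip.sense();print(s['t'],s['tcp_pos'])
p=manip.snapshot('scene');cv2.imwrite('pics/s15.png',cv2.resize(p['frame'][110:300,225:415,::-1],None,fx=3,fy=3,interpolation=cv2.INTER_CUBIC))
p=manip.snapshot('wrist');overlay(p,s,.061,.23,'w15o')
"
```

```text
39.675 [ 0.43418949 -0.09153098  0.25229073]
```

View pics/s15.png

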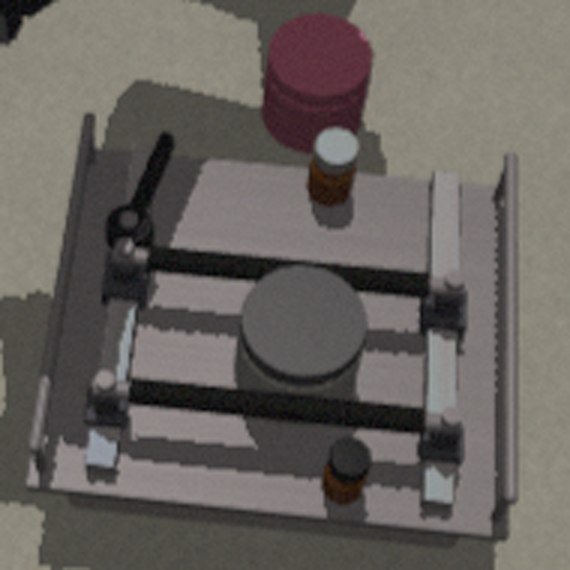

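View pics/w15o.png

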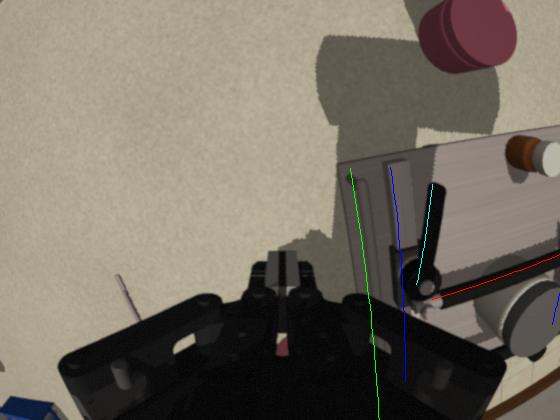

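```bash
python3 -c "
from h import *
S=manip.snapshot('scene');T=manip.snapshot('top');save(T,'t16')
s=lambda a:np.array(a)/3+[225,110]
for n,a,z in(('sl',(150,257),.148),('sr',(430,282),.148),('f',(132,391),.148),('f',(425,415),.148),('jar',(303,322),.18)): print(n,w2loc(atz(S,s(a),z)).round(4))
h=w2loc(atz(S,s((129,220)),.157));t=w2loc(atz(S,s((167,138)),.15));print(h,t,np.arctan2(t[1]-h[1],h[0]-t[0]))
cv2.imwrite('pics/t16.png',cv2.resize(T['frame'][130:270,190:350,::-1],None,fx=4,fy=4,interpolation=cv2.INTER_CUBIC))
"
```

```text
sl [-0.0131 -0.1044  0.148 ]
sr [-0.013   0.1097  0.148 ]
f [ 0.101  -0.1056  0.148 ]
f [0.0982 0.1077 0.148 ]
jar [0.0483 0.0137 0.18  ]
[-0.03901448 -0.12334799  0.157     ] [-0.12306112 -0.10220992  0.15      ] 0.24639369488588053
```

View pics/t16.png

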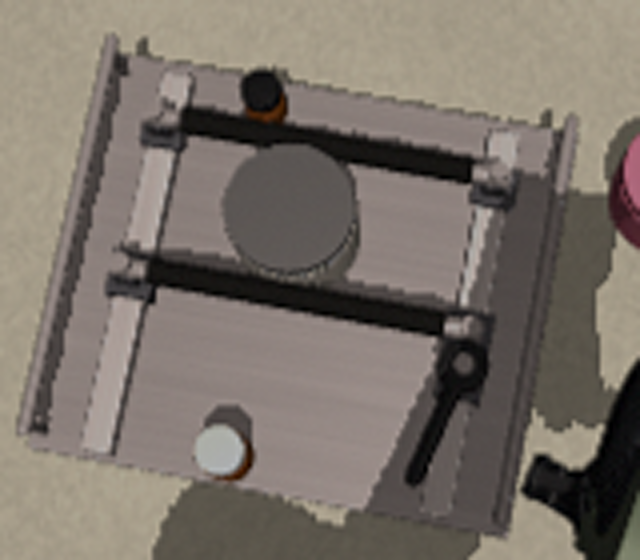

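```bash
python3 -c "
from h import *
print(manip.close_job(), manip.sense()['t'])"
```

```text
the job is handed in; nothing more can be done
the job is handed in; nothing more can be done
```

The jar is clamped between the two bars and the screw is tight. The lever is seated, pointing to the front. I handed the job in at about 40 s of the 72 s.

- **Bar and jar:** I pushed the bar to the rear until it stopped moving and the force rose from about 10 N to 15 N. In the last picture the bar measures 0.062 m (snug is 0.061). The jar stands upright between the bars. Its centre measures x ≈ +0.048 m, close to the 0.049 limit and about 5 mm more than the +0.043 expected. I think that is picture error.
- **Screw:** I tightened in four bites, lifting and taking the lever back between them. At the end the lever met 0.46 to 0.65 N m, at angles one serration apart, against 0.17 N m in mid-travel. I take that as the hard stop, but the screw angle itself could not be read.
- **Lever:** It measures about 0.22 to 0.25 rad in the pictures (limit 0.35). A light press of 12 N on the arm met firm contact at 153 mm, against 154 mm expected when seated.
- **Bystanders:** The vials look unmoved in the last pictures. I did not measure the beaker and spatula again at the end, but nothing went near them. The gripper touches nothing.

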